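# Vent the bell jar with the spring-return bayonet key

### The arm

A 7-joint arm with a two-finger parallel gripper is mounted at the origin on the work surface. World frame = base frame: x ahead of the robot, y to its left, z up, the work surface at z = 0. Lengths are in m, angles in degrees, forces in N, time in s.
With the tool pointing down it reaches from about 0.35 to 0.9 m from the base axis. Payload 7.2 kg.
Tool frame: the origin (TCP) lies midway between the tips of the shut fingers; the grasp point (between the pads) lies 19 mm behind it; z points along the fingers, y is the direction in which the jaws open and shut (so a half turn about z gives the same grasp; the last joint's range is limited). The gripper opens to 85 mm and grips with 20 to 120 N. Pads are 22 mm wide; open, the fingers measure 114 mm over their backs; the gripper's body (76 mm by 85 mm) begins 54 mm behind the grasp point. The pads swing forward as they close: fully open they stand 13 mm farther back than shut.
Start: joints at [-67.62, 23.554, -0.728, 91.456, 0.321, 64.991, -4.71], TCP at [0.277, 0.56, 0.231] pointing down, gripper open.
Joint ranges: [-169.25, 169.25], [-16.82, 113.86], [-84.01, 82.57], [7.8, 145.47], [-59.2, 239.2], [7.22, 106.19], [-163.78, 163.78]. Speed limits (degrees/s): [136.94, 136.94, 172.46, 172.46, 180, 180, 180].

### API

Orientations are given as a 3x3 rotation matrix whose columns are the frame's x, y, z axes.
In Python, from cell import read_state, viewer, job gives the robot as it stands.
- The arm moves only by the tool move_arm, never from a script. Its argument "commands" is a list that holds one entry, the list of rows, each a list of 5 numbers: the shift along the tool's x, y, z in cm, then the turn about the tool's z in degrees, then the opening in per cent of the stroke, from 0 (shut) to 100 (fully open). A call has 1 to 10 rows; each row is the pose to reach, as a shift and turn from the pose commanded when the call began, along the tool's axes at that moment; what a row does not reach only later rows make up. A row lasts 1/12 s, in which the tool goes at most 41.7 mm and 7.16 degrees, less where a joint would pass 70% of its speed; a pose out of reach is approached as far as the arm can. A call with a gripper value outside its range is refused whole. The fingers move at their own pace and stop on an object; "squeeze" is the grip in N (left out, the last holds). Time passes only in rows, so rows that repeat a pose let the fingers close. It gives the time, the measured TCP pose, the force and the opening at its end, in the units of the state.
- read_state(): the state, without advancing time (a new reading comes with each control period).
- viewer.grab_frame(name): name is "scene" or "side" or "wrist"; returns the picture (400x640x3 uint8, red, green, blue); there is no depth.
- viewer.camera_info(name): a dict with "vertical_fov" (degrees; the focal length in pixels is half the picture's height over the tangent of half this angle, whatever the lens; pixels are square), "cx", "cy" (the principal point, pixels), "rvec" (rotation vector, rad) and "tvec" (3), from world to camera coordinates, as OpenCV has them; the wrist camera has in their place "hand_eye" (4x4, takes a point from camera to tool coordinates, whose origin is the TCP and whose axes are the flange's). Camera axes: x right, y down, z forward; pixel columns grow to the right and rows downward; lengths in m; the calibration is good to about 2 mm. A picture is of the moment at which its call begins: read the wrist's pose just before it. camera_info takes no time and is no camera call.
- job.job_done(): hands the job in, once; it reports no verdict.
The state is a dict: "time": time; "joint_positions": joint angles; "qd": joint speeds; "joint_torque": joint torques, N m; "ee_pos": TCP position; "eef_rot": TCP orientation; "wrist_force": force on the tool from outside, world axes, zero at the start; "torque": the same for the moment, N m; "opening": finger opening in m.
Only numpy, scipy, OpenCV 4.12 (cv2) and the standard library are available. Lean on these libraries where they do the work, as an engineer would, in place of code of your own. Each camera call takes 0.05 s, during which the arm holds its last target.

### The job

Let air into the bell jar: take the T-handled vent key out of the wooden rack, put it upright into the slotted socket of the vent valve beside the jar, push it all the way down against the spring and, keeping it down, turn it a quarter turn clockwise (seen from above) to its stop. The valve is spring-return, so finish with the key still gripped and held seated at the stop. Do not knock the glass jar, and leave the round-knobbed stopper, the hand-held meter and the steel weight where they are.

Things in the scene. Friction and masses are not known exactly. Their poses are not given: they have to be found in the camera images.
- key: T-handled vent key, loose, about 160 g, 85 mm tall, upright in one of the rack's two pockets. Origin: centre of its foot; z up the shaft. Steel shaft 20 mm in diameter, foot coned to 10 mm over the lowest 6 mm. Two bayonet lugs along +y and -y, 8 to 20 mm above the foot, 36 mm across tip to tip, 8 mm wide in x. Half a turn about z makes no difference.
- stand: Vacuum stand, fixed. Origin on the bench under the vent valve's axis, z up. The valve is a square metal block 76 mm wide, 60 mm high, on a 110 mm square foot 8 mm thick; the bell jar's plate (200 mm wide, top 60 mm above the bench) is centred 250 mm from the valve axis towards the stand's -y, joined by a pipe.
- port (a point): Centre of the valve's opening on its top face, 60 mm above the bench. The opening: a 24 mm hole with a slot across it, 42 mm long along the stand's y and 12 mm wide in x, through a lip 8 mm thick; the well below is wider (48 mm). The key goes in with its y axis (bar and lugs) along the stand's y, either way round.
- plunger (a joint): Spring plunger in the well, m: 0 at rest, 0.010 fully down. The key's foot meets it 23 mm below the top face, lugs still in the slot (cannot turn); the lugs come free under the lip after 5 mm of press; fully down the foot is 33 mm below the top face. Takes 4 N at first, 10 N at the bottom. Once turned, the lugs are caught under the lip.
- rotor (a joint): Valve rotor on the plunger, rad: 0 at rest (closed), grows clockwise seen from above, stop at 1.45 (vent open). The key's lugs push its two dogs after about 0.13 rad of play, so the stop comes at about a quarter turn of the key. A return spring, 0.05 N m at rest to 0.135 N m at the stop, turns it back.
- jar: Glass bell jar on the stand's plate, fixed: 150 mm in diameter, 208 mm tall with its knob, origin at the centre of its foot, 63 mm above the bench.
- rack: Plywood rack, fixed, 66 x 190 x 40 mm, long in its y; origin at the centre of its underside. Two pockets 25 x 45 mm and 25 mm deep (floor 15 mm above the bench) at y = +55 and -55 mm; the key stands with its bar along the rack's y.
- stopper: Bystander: a round-knobbed plug without lugs, 72 mm tall, knob 36 mm in diameter, standing in the other pocket; origin at the centre of its foot.
- meter: Bystander: grey hand-held meter 75 x 150 x 32 mm lying on the bench; origin at the centre of its underside.
- weight: Bystander: flat round steel weight 56 mm in diameter, 18 mm high; origin at the centre of its underside.
- key_handle (a point): Centre of the key's black handle, 70 mm above its foot: a flat bar 60 mm long in the key's y (parallel to the lugs), 14 mm thick in x, 30 mm tall (55 to 85 mm above the foot). Grip it from above, across x.
There are look-alikes about, which are no part of the job. What is shaped like the key but green or yellow is not meant.

How it is judged (in metres and radians):
On the way, in this order (a step that is already met when the one before it is completed fails the run):
1. the key is lifted clear of the rack by the gripper (height (world z) of key above 0.05 m and contact force between the fingers and key above 1 N), for 0.1 s.
2. the key stands in the valve's opening and is pushed in until its lugs are under the lip, before the turn (value of joint plunger above 0.005 m and horizontal distance between key and port below 0.006 m and z of key in the frame of stand below 0.033 m), for 0.05 s.
3. the key is turned to the stop with the rotor (value of joint rotor above 1.2 rad and value of joint plunger above 0.0035 m), for 0.2 s.
At the end, for the whole second after the job is handed in: The gripper still holds the key, which stands upright (within 0.15 rad) in the valve's opening (within 6 mm of its axis) with its lugs under the lip (foot at most 34 mm above the bench, plunger pressed more than 3.5 mm), pushing the rotor round past 1.2 rad (all of step 3 and horizontal distance between key and port below 0.006 m and z of key in the frame of stand below 0.034 m and angle between key's own z axis and vertical below 0.15 rad and contact force between the fingers and key above 1 N and contact force between key and stand above 0.5 N); the arm keeps its last pose, push and grip.
It fails at once if the glass jar is knocked (contact force between any of the arm, the fingers, key and jar above 2 N).
It fails at once if the stopper, the meter or the weight is moved away (distance of any of stopper, meter, weight from where it was at the start of the episode above 0.03 m).
It also fails if it takes over 42 s, if anything falls off the work surface, if the arm or the gripper's body presses on something with over 40 N, if the wrist force passes 120 N, or if a joint passes its speed limit or range.

## Working session

There is one attempt and no reset: what is moved stays moved. The work goes in short steps, Python scripts to look and compute and a tool call to move; the robot and the scene stay as the last step left them, time stands still between calls to the robot, and variables do not carry over. Pictures are saved under pics/ and viewed, and the job is handed in when it is done.

Besides the shell and the picture viewer there is one more tool, called after "Emit:" as name(argument=value, ...), one argument or row to a line, values as JSON. move_arm: Moves the arm, as the interface text tells. Its arguments: {"type":"object","properties":{"commands":{"type":"array","items":{"type":"array","items":{"type":"array","items":{"type":"number"}}}},"squeeze":{"type":"number"}},"required":["commands"]}

```bash
mkdir -p pics; ls; cat > h.py <<'E'
import numpy as np, cv2
from cell import read_state, viewer, job
def grab(n,f):
    s=read_state(); im=viewer.grab_frame(n); cv2.imwrite('pics/'+f+'.png',im[:,:,::-1]); return s,im
def cam(n,s=None):
    c=viewer.camera_info(n); f=200/np.tan(np.radians(c['vertical_fov'])/2)
    K=np.array([[f,0,c['cx']],[0,f,c['cy']],[0,0,1]])
    if 'rvec' in c:
        R=cv2.Rodrigues(np.array(c['rvec'],float))[0]; t=np.array(c['tvec'],float).ravel()
    else:
        H=np.array(c['hand_eye']); T=np.eye(4); T[:3,:3]=s['eef_rot']; T[:3,3]=s['ee_pos']
        M=np.linalg.inv(T@H); R=M[:3,:3]; t=M[:3,3]
    return K,R,t
def proj(P,K,R,t):
    q=(K@(R@np.atleast_2d(P).T+t[:,None])); return (q[:2]/q[2]).T
def onz(uv,z,K,R,t):
    d=R.T@np.linalg.inv(K)@np.array([uv[0],uv[1],1.]); c=-R.T@t
    return c+d*(z-c[2])/d[2]
E
python3 - <<'E'
from h import *
for n in('scene','side','wrist'):
    s,im=grab(n,n+'0'); print(n,viewer.camera_info(n))
print(read_state())
E
```

```text
pics
scene {'vertical_fov': 55.245202459001646, 'cx': 320.16087733801345, 'cy': 201.90562893238575, 'rvec': array([ 1.62833634,  2.02198098, -0.76591498]), 'tvec': array([ 0.03933449, -0.31941543,  1.31837383])}
side {'vertical_fov': 50.373935599412775, 'cx': 318.54997623959775, 'cy': 201.49693707844332, 'rvec': array([ 2.42292857, -0.17396749,  0.06436391]), 'tvec': array([-0.48092957,  0.1622462 ,  1.11116333])}
wrist {'vertical_fov': 67.31632112539876, 'cx': 320.75405464326633, 'cy': 197.0962547895866, 'hand_eye': array([[ 5.44015474e-04, -9.46890842e-01, -3.21554718e-01,
         8.23909727e-02],
       [ 9.99998657e-01,  1.79120974e-05,  1.63908011e-03,
         6.81540377e-04],
       [-1.54627023e-03, -3.21555178e-01,  9.46889580e-01,
        -1.42388089e-01],
       [ 0.00000000e+00,  0.00000000e+00,  0.00000000e+00,
         1.00000000e+00]])}
{'time': 0.15, 'joint_positions': array([-67.62157853,  23.59148381,  -0.73031439,  91.49341288,
         0.32042574,  64.99182719,  -4.70857729]), 'qd': array([-0.00414516, -0.07235763, -0.09573041, -0.24400607,  0.01816333,
       -0.01804108, -0.05569904]), 'joint_torque': array([ 1.91067011e-03, -6.01036477e+01,  6.83141481e-01, -2.99646521e+01,
        1.39502573e-02,  7.80585862e-03,  1.39427721e-05]), 'ee_pos': array([0.27661671, 0.56000994, 0.23062168]), 'eef_rot': array([[-8.96626553e-01,  4.42787264e-01, -5.12716951e-04],
       [ 4.42787555e-01,  8.96625755e-01, -1.19864610e-03],
       [-7.10300060e-05, -1.30176261e-03, -9.99999150e-01]]), 'wrist_force': array([-0.31235069,  0.57596361,  0.09607829]), 'torque': array([ 0.02453888, -0.00587594, -0.00129466]), 'opening': 0.08567569954869637}
```

View pics/scene0.png

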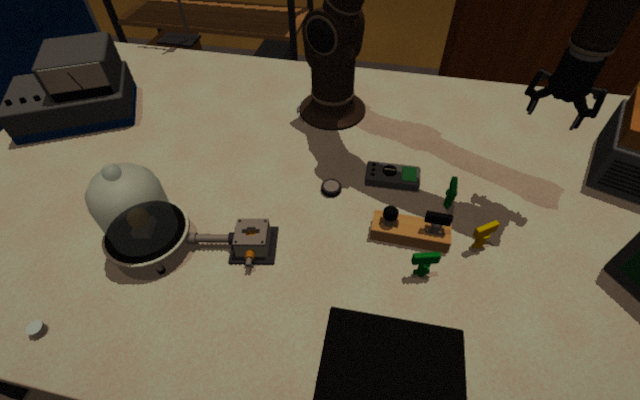

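View pics/side0.png

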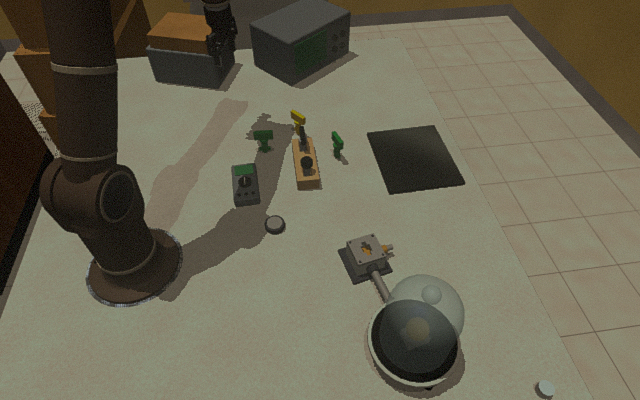

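View pics/wrist0.png

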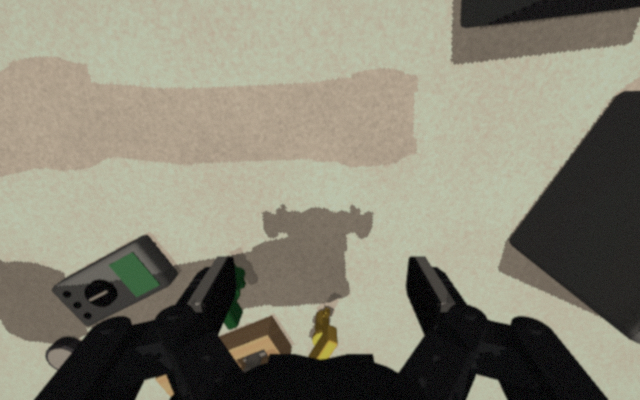

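Candidates for the key, in the scene picture: black T in the rack (438,218), green T's (452,190) and (425,262), yellow T (484,233), and a round black knob (390,213), which is the stopper. The black T in the rack fits the description. I'll confirm it in a crop.

```bash
python3 - <<'E'
from h import *
a=cv2.imread('pics/scene0.png'); b=cv2.imread('pics/side0.png')
c1=cv2.resize(a[170:290,350:510],None,fx=5,fy=5,interpolation=3); cv2.imwrite('pics/c1.png',c1)
c2=cv2.resize(a[205:280,190:290],None,fx=8,fy=8,interpolation=3); cv2.imwrite('pics/c2.png',c2)
c3=cv2.resize(b[100:200,240:360],None,fx=6,fy=6,interpolation=3); cv2.imwrite('pics/c3.png',c3)
c4=cv2.resize(b[220:295,330:410],None,fx=8,fy=8,interpolation=3); cv2.imwrite('pics/c4.png',c4)
E
```

```text
(no output)
```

View pics/c1.png

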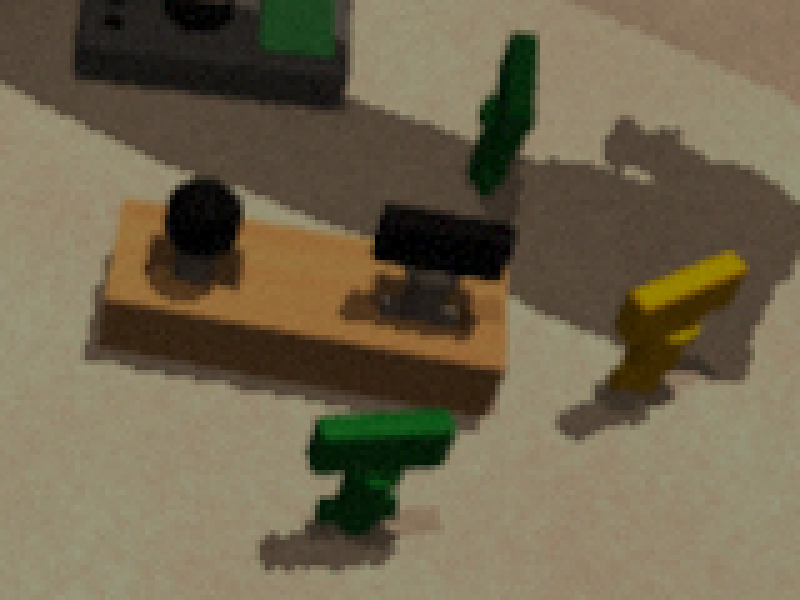

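View pics/c2.png

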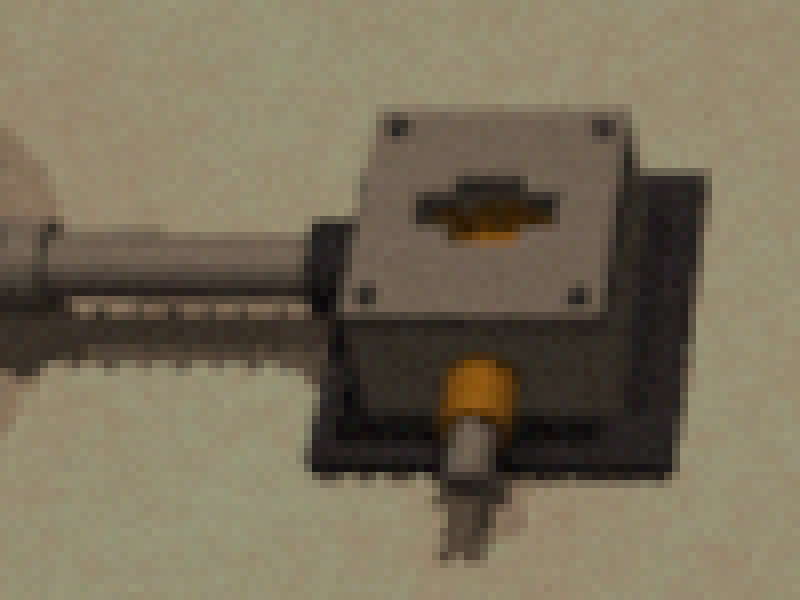

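View pics/c3.png

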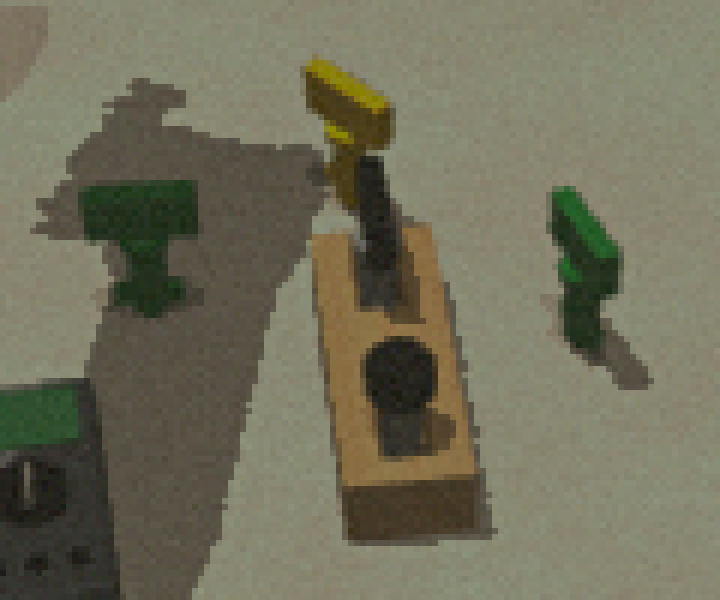

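View pics/c4.png

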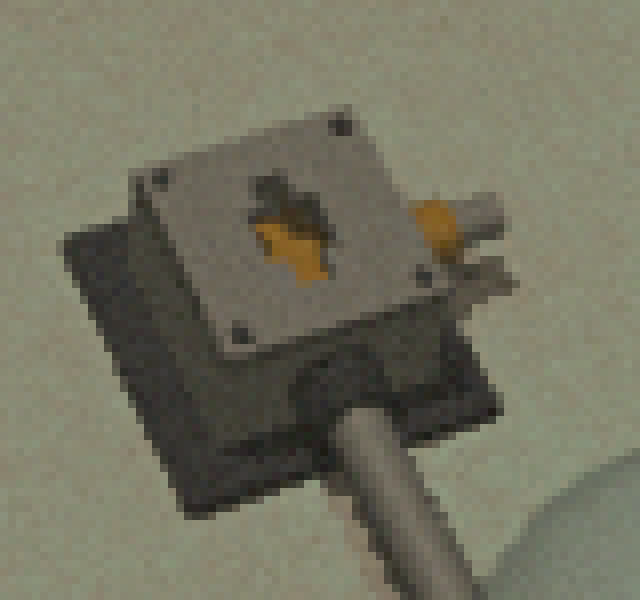

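The crop confirms it: the black bar on a steel shaft at scene (438,218) stands in the rack's right-hand pocket. The round stopper is at (390,213). Next I'll measure the rack and valve poses from both cameras.

```bash
python3 - <<'E'
from h import *
from scipy.optimize import least_squares
S=cam('scene');D=cam('side')
def px(l,s,ox,oy): return np.array([[(x+.5)/s-.5+ox,(y+.5)/s-.5+oy] for x,y in l])
vs=px([(383,110),(632,113),(605,318),(343,315)],8,190,205)
vd=px([(133,178),(348,108),(455,290),(222,352)],8,330,220)
rs=px([(123,202),(512,240),(508,370),(103,303)],5,350,170)
rd=px([(313,237),(430,225),(480,472),(343,488)],6,240,100)
for nm,p,z in(('vs',vs,.06),('vd',vd,.06),('rs',rs,.04),('rd',rd,.04)):
    c=S if nm[1]=='s' else D
    P=np.array([onz(q,z,*c)[:2] for q in p]); print(nm,P.round(4).tolist(),P.mean(0).round(4))
    for i in range(4):
        e=P[(i+1)%4]-P[i]; print('  edge',np.linalg.norm(e).round(4),np.degrees(np.arctan2(e[1],e[0])).round(1))
# screws/hole centres, key bar, jar centre
print('hole scene',onz(px([(487,208)],8,190,205)[0],.06,*S))
kb=px([(445,240)],5,350,170)[0]; print('bar centre z?',onz(kb,.085,*S))
kd=px([(378,205)],6,240,100)[0]; print(onz(kd,.085,*D))
for n,q in(('jar',(135,240)),):print(onz(q,.06,*S))
E
```

```text
vs [[0.566, -0.12], [0.5513, -0.0455], [0.6249, -0.0303], [0.6397, -0.1045]] [ 0.5955 -0.0751]
  edge 0.0759 101.2
  edge 0.0752 11.7
  edge 0.0756 -78.7
  edge 0.0754 -168.1
vd [[0.5495, -0.0523], [0.6235, -0.035], [0.6405, -0.1083], [0.5644, -0.1202]] [ 0.5945 -0.0789]
  edge 0.076 13.2
  edge 0.0753 -76.9
  edge 0.077 -171.2
  edge 0.0695 102.4
rs [[0.4535, 0.2011], [0.4377, 0.3929], [0.5181, 0.3908], [0.519, 0.1997]] [0.4821 0.2961]
  edge 0.1925 94.7
  edge 0.0805 -1.5
  edge 0.1911 -89.7
  edge 0.0655 178.8
rd [[0.4541, 0.3855], [0.5177, 0.3862], [0.5177, 0.1989], [0.4497, 0.1977]] [0.4848 0.2921]
  edge 0.0636 0.7
  edge 0.1873 -90.0
  edge 0.0681 -179.0
  edge 0.1878 88.6
hole scene [ 0.59459994 -0.07664791  0.06      ]
bar centre z? [0.48342601 0.35131322 0.085     ]
[0.48678075 0.35337084 0.085     ]
[ 0.67706337 -0.33090378  0.06      ]
```

Emit:
move_arm(
  commands=[
    [[-2.8, -1.0, 0.3, 6.4, 100], [-5.6, -2.0, 0.6, 12.8, 100], [-8.4, -3.0, 0.9, 19.1, 100], [-11.2, -3.9, 1.2, 25.5, 100], [-14.0, -4.9, 1.5, 31.9, 100], [-16.8, -5.9, 1.8, 38.2, 100], [-19.6, -6.9, 2.1, 44.6, 100], [-22.4, -7.9, 2.4, 51.0, 100], [-25.2, -8.9, 2.7, 57.3, 100], [-28.0, -9.8, 3.0, 63.7, 100]],
  ],
)

```text
time: 0.98
ee_pos: [0.4851, 0.3471, 0.201]
eef_rot: [[0.005, 1.0, -0.0], [1.0, -0.005, -0.0], [-0.0, -0.0, -1.0]]
wrist_force: [0.7, 0.5, -0.9]
opening: 0.0854
```

```bash
python3 - <<'E'
from h import *
s,im=grab('wrist','w1'); print(s['ee_pos'],s['eef_rot'][:,1],s['qd'].round(1))
C=cam('wrist',s); print(proj([[.484,.348,.1],[.484,.294,.04]],*C), proj(s['ee_pos'],*C))
S=cam('scene');print(onz((447,207.5),0,*S),onz((420,275),0,*S))
E
```

```text
[0.48514109 0.34712044 0.20104218] [ 9.99986403e-01 -5.20898993e-03 -2.46710596e-04] [ 18.9   9.1  21.6  -4.9 -12.1  -1.2 -32.2]
[[318.34288486 197.18347548]
 [319.19261334 226.031435  ]] [[318.76687966 259.12836218]]
[0.37019749 0.38984318 0.        ] [0.59336972 0.32958474 0.        ]
```

View pics/w1.png

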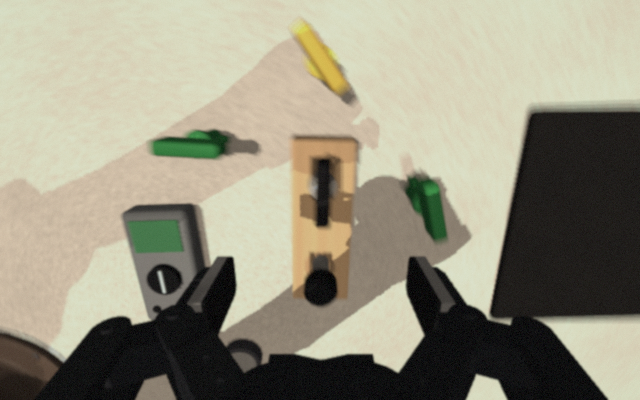

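```bash
python3 - <<'E'
from h import *
grab('wrist','w2a')
s,im=grab('wrist','w2'); print(s['ee_pos'],s['eef_rot'][:,1],s['qd'].round(1))
cv2.imwrite('pics/w2c.png',cv2.resize(im[110:310,250:400,::-1],None,fx=4,fy=4,interpolation=3)[:800][:600])
cv2.imwrite('pics/w2c.png',cv2.resize(im[120:250,270:380,::-1],None,fx=4.5,fy=4.5,interpolation=3))
E
```

```text
[0.48822507 0.34303444 0.20083195] [ 0.99993301 -0.01146795  0.00156922] [-2.3 -0.5 -4.5 -0.2 -0.5  0.6  3.1]
```

View pics/w2c.png

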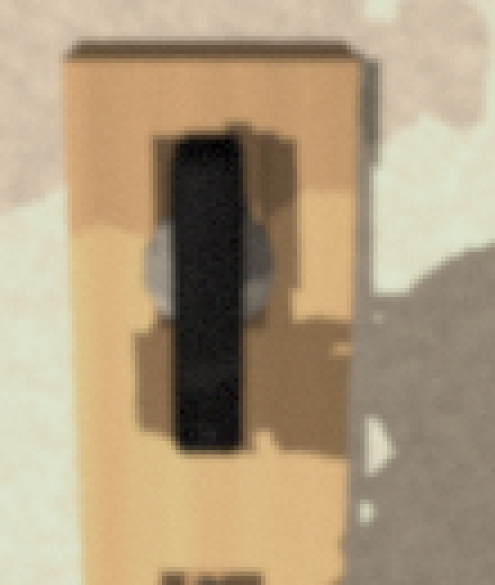

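```bash
python3 - <<'E'
from h import *
s=read_state(); C=cam('wrist',s); print(s['ee_pos'],s['eef_rot'].round(4))
def u(x,y):return((x+.5)/4.5-.5+270,(y+.5)/4.5-.5+120)
for z in(.1,.07):
  for p in((177,137),(243,137),(177,450),(243,450),(210,450),(210,137)):print(z,p,onz(u(*p),z,*C).round(4))
print('rack',[onz(u(*p),.04,*C).round(4) for p in((65,60),(360,60),(85,580),(345,580))])
E
```

```text
[0.48616026 0.34580964 0.20090585] [[ 4.8e-03  1.0e+00  3.0e-04]
 [ 1.0e+00 -4.8e-03 -1.5e-03]
 [-1.5e-03  3.0e-04 -1.0e+00]]
0.1 (177, 137) [0.4777 0.3871 0.1   ]
0.1 (243, 137) [0.4896 0.387  0.1   ]
0.1 (177, 450) [0.4767 0.3258 0.1   ]
0.1 (243, 450) [0.4896 0.3258 0.1   ]
0.1 (210, 450) [0.4831 0.3258 0.1   ]
0.1 (210, 137) [0.4837 0.387  0.1   ]
0.07 (177, 137) [0.4765 0.3818 0.07  ]
0.07 (243, 137) [0.4899 0.3818 0.07  ]
0.07 (177, 450) [0.4753 0.313  0.07  ]
0.07 (243, 450) [0.4898 0.313  0.07  ]
0.07 (210, 450) [0.4826 0.313  0.07  ]
0.07 (210, 137) [0.4832 0.3818 0.07  ]
rack [array([0.4508, 0.3937, 0.04  ]), array([0.516 , 0.3935, 0.04  ]), array([0.4502, 0.2648, 0.04  ]), array([0.5156, 0.2646, 0.04  ])]
```

```bash
python3 - <<'E'
from h import *
s,im=grab('wrist','w3'); 
print(s['ee_pos'],s['qd'].round(1));C=cam('wrist',s)
s2=read_state();print(s2['ee_pos'],s2['qd'].round(1))
cv2.imwrite('pics/w3c.png',cv2.resize(im[120:250,270:380,::-1],None,fx=4.5,fy=4.5,interpolation=3))
def u(x,y):return((x+.5)/4.5-.5+270,(y+.5)/4.5-.5+120)
print([onz(u(*p),.1,*C).round(4) for p in((177,137),(243,137),(177,450),(243,450))])
E
```

```text
[0.48616026 0.34580964 0.20090585] [-2.  -0.3 -3.6 -0.2 -0.5  0.2  1. ]
[0.48473034 0.34778499 0.2009386 ] [-1.5 -0.2 -2.1 -0.2 -0.2  0.1  0.3]
[array([0.4777, 0.387 , 0.1   ]), array([0.4896, 0.387 , 0.1   ]), array([0.4767, 0.3258, 0.1   ]), array([0.4896, 0.3258, 0.1   ])]
```

View pics/w3c.png

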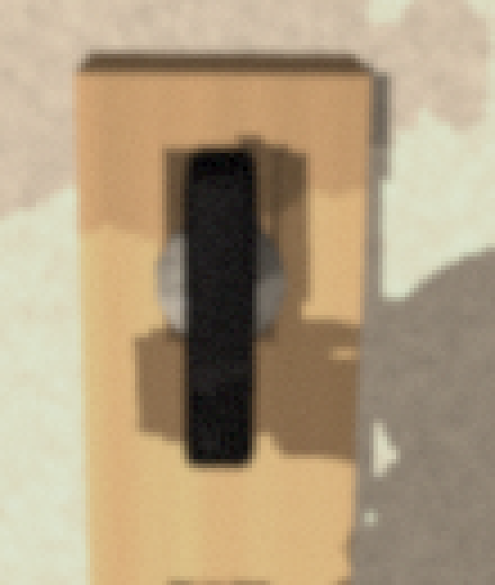

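Now settled. The bar centre is at about (0.4855, 0.3535) with its top at z ≈ 0.10 and no yaw. I'll move over it and descend.

Emit:
move_arm(
  commands=[
    [[0.5, 0.1, 2.0, 0, 100], [0.5, 0.1, 4.5, 0, 100], [0.5, 0.1, 7.0, 0, 100], [0.5, 0.1, 9.0, 0, 100], [0.5, 0.1, 11.0, 0, 100], [0.5, 0.1, 12.5, 0, 100], [0.5, 0.1, 13.5, 0, 100], [0.5, 0.1, 13.5, 0, 100], [0.5, 0.1, 13.5, 0, 100]],
  ],
  squeeze=100,
)

```text
time: 1.93
ee_pos: [0.4848, 0.3542, 0.0663]
eef_rot: [[-0.002, 1.0, -0.001], [1.0, 0.002, -0.0], [-0.0, -0.001, -1.0]]
wrist_force: [0.3, 0.3, 1.1]
opening: 0.0855
```

```bash
python3 - <<'E'
from h import *
s,im=grab('wrist','w4');s,im=grab('side','s4'); print(s)
cv2.imwrite('pics/s4c.png',cv2.resize(im[60:200,220:380,::-1],None,fx=5,fy=4,interpolation=3))
E
```

```text
{'time': 1.9833, 'joint_positions': array([-51.34781688,  32.16980023,  14.54516872, 104.33172784,
       -10.96223314,  44.81524857, -31.06230346]), 'qd': array([ 0.17918495, -0.85960402,  0.53071583, -0.31097912, -0.07684415,
       -0.03539048, -0.03815941]), 'joint_torque': array([-1.85502358e-01, -6.01957798e+01,  5.08156657e+00, -2.22850817e+01,
       -1.33707988e-02,  1.20574105e-02,  1.09239519e-02]), 'ee_pos': array([0.48542695, 0.35432196, 0.06696495]), 'eef_rot': array([[-1.41376494e-03,  9.99998914e-01,  4.17415408e-04],
       [ 9.99998723e-01,  1.41345350e-03,  7.45467936e-04],
       [ 7.44877128e-04,  4.18468791e-04, -9.99999635e-01]]), 'wrist_force': array([ 0.15491864,  0.66580659, -0.3729751 ]), 'torque': array([ 0.00161219, -0.00839463, -0.02354729]), 'opening': 0.08515403717031655}
```

View pics/w4.png

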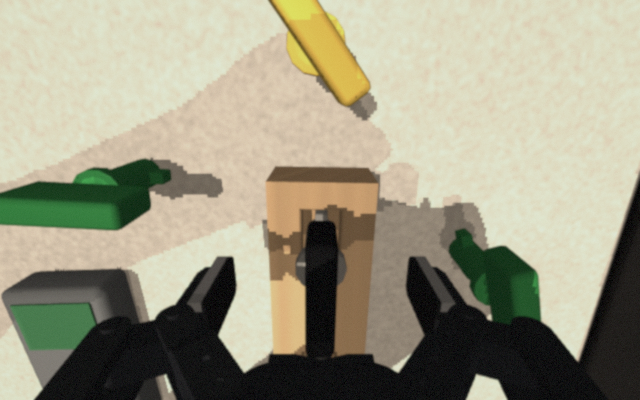

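View pics/s4c.png

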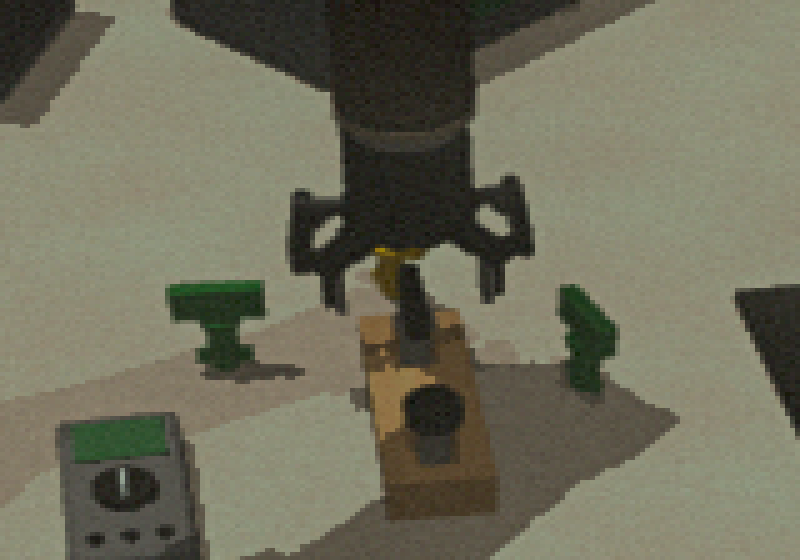

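The bar, at wrist (321,290), is centred between the pads, and the green key is clear of the fingers. Closing now.

Emit:
move_arm(
  commands=[
    [[0, 0, 0, 0, 60], [0, 0, 0, 0, 30], [0, 0, 0, 0, 5], [0, 0, 0, 0, 5], [0, 0, 0, 0, 5], [0, 0, 0, 0, 5], [0, 0, 0, 0, 5], [0, 0, 0, 0, 5]],
  ],
  squeeze=100,
)

```text
time: 2.7
ee_pos: [0.4858, 0.354, 0.0672]
eef_rot: [[-0.0, 1.0, 0.001], [1.0, 0.0, 0.001], [0.001, 0.001, -1.0]]
wrist_force: [-1.6, -0.6, 6.1]
opening: 0.0206
```

Emit:
move_arm(
  commands=[
    [[0, 0, 0, 0, 5], [0, 0, 0, 0, 5], [0, 0, 0, 0, 5], [0, 0, 0, 0, 5]],
  ],
)

```text
time: 3.03
ee_pos: [0.4857, 0.354, 0.0672]
eef_rot: [[-0.0, 1.0, 0.001], [1.0, 0.0, 0.001], [0.001, 0.001, -1.0]]
wrist_force: [-1.7, 0.4, 6.9]
opening: 0.0209
```

```bash
python3 - <<'E'
from h import *
s,im=grab('wrist','w5');s,im=grab('side','s5'); print(s['ee_pos'],s['opening'],s['wrist_force'],s['torque'])
cv2.imwrite('pics/s5c.png',cv2.resize(im[100:180,260:360,::-1],None,fx=8,fy=7,interpolation=3))
E
```

```text
[0.48578333 0.35402045 0.06720766] 0.02043697949135643 [-0.29097192  0.29246208  6.11636534] [-0.09663314  0.29765705 -0.02987802]
```

View pics/w5.png

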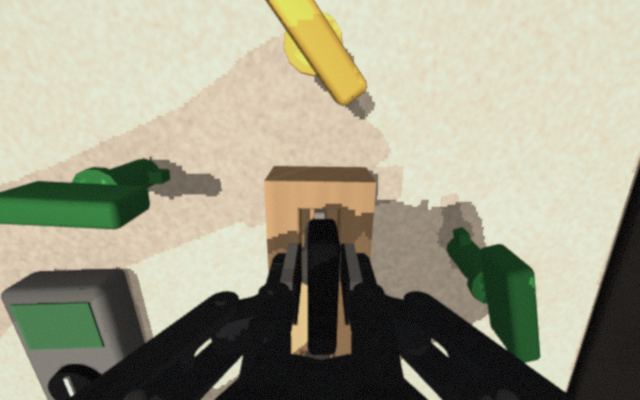

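View pics/s5c.png

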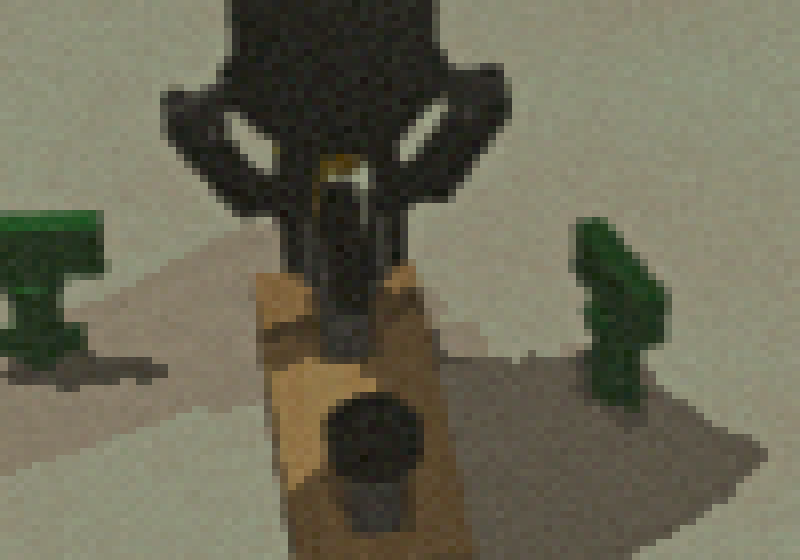

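The opening stopped at 20.5 mm, so the tips are on the 20 mm shaft just below the bar and the pads have a gap beside it. I'll regrip 9 mm higher.

Emit:
move_arm(
  commands=[
    [[0, 0, 0, 0, 45], [0, 0, 0, 0, 45], [0, 0, 0, 0, 45], [0, 0, -0.5, 0, 45], [0, 0, -0.9, 0, 45], [0, 0, -0.9, 0, 45], [0, 0, -0.9, 0, 5], [0, 0, -0.9, 0, 5], [0, 0, -0.9, 0, 5], [0, 0, -0.9, 0, 5]],
  ],
)

```text
time: 3.97
ee_pos: [0.4854, 0.3537, 0.0756]
eef_rot: [[-0.0, 1.0, 0.0], [1.0, 0.0, 0.0], [0.0, 0.0, -1.0]]
wrist_force: [-2.6, -0.0, 4.9]
opening: 0.0121
```

Emit:
move_arm(
  commands=[
    [[0, 0, 0, 0, 5], [0, 0, 0, 0, 5], [0, 0, 0, 0, 5], [0, 0, 0, 0, 5]],
  ],
)

```text
time: 4.3
ee_pos: [0.4855, 0.3537, 0.0756]
eef_rot: [[-0.0, 1.0, 0.0], [1.0, 0.0, 0.0], [0.0, 0.0, -1.0]]
wrist_force: [-0.8, 0.3, 6.3]
opening: 0.0122
```

```bash
python3 - <<'E'
from h import *
s,im=grab('wrist','w6');s,im=grab('side','s6'); print(s['ee_pos'],s['opening'],s['wrist_force'],s['torque'])
cv2.imwrite('pics/s6c.png',cv2.resize(im[100:180,260:360,::-1],None,fx=8,fy=7,interpolation=3))
E
```

```text
[0.48542519 0.35374977 0.07561918] 0.012065491118963897 [-1.56507179 -0.75824992  6.05994781] [-0.03644937  0.41163249 -0.01328529]
```

View pics/w6.png

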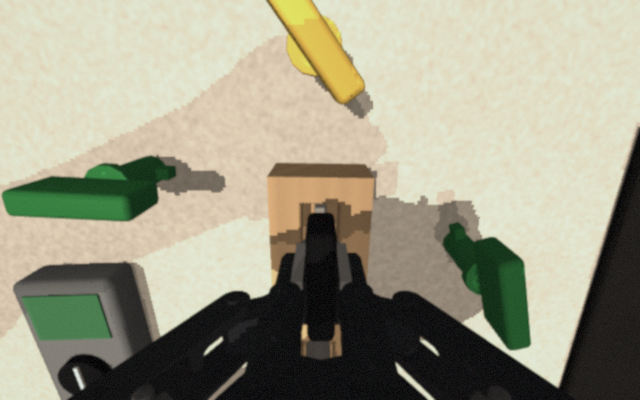

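View pics/s6c.png

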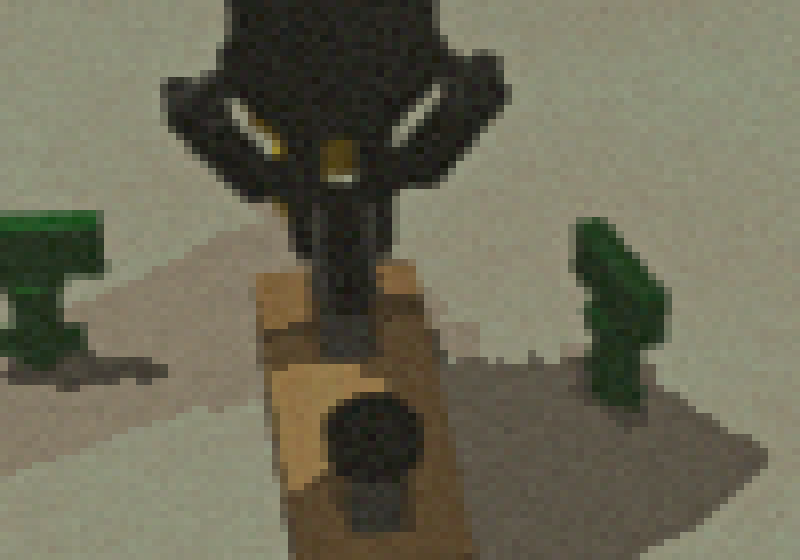

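Opening is 12 mm and the pads are flat on the bar. Lifting.

Emit:
move_arm(
  commands=[
    [[0, 0, -0.8, 0, 5], [0, 0, -2.0, 0, 5], [0, 0, -4.0, 0, 5], [0, 0, -6.5, 0, 5], [0, 0, -9.0, 0, 5], [0, 0, -11.0, 0, 5], [0, 0, -12.0, 0, 5], [0, 0, -12.0, 0, 5], [0, 0, -12.0, 0, 5]],
  ],
)

```text
time: 5.15
ee_pos: [0.4853, 0.3534, 0.1953]
eef_rot: [[-0.0, 1.0, 0.0], [1.0, 0.0, 0.0], [0.0, 0.0, -1.0]]
wrist_force: [0.3, -0.6, -2.5]
opening: 0.0123
```

```bash
python3 - <<'E'
from h import *
s,im=grab('wrist','w7');s,im=grab('side','s7'); s,im2=grab('scene','a7');print(s['ee_pos'],s['eef_rot'].round(4),s['opening'],s['wrist_force'])
cv2.imwrite('pics/s7c.png',np.hstack([cv2.resize(im[60:160,260:360,::-1],(400,400),interpolation=3),cv2.resize(im2[110:210,390:490,::-1],(400,400),interpolation=3)]))
E
```

```text
[0.4846481  0.35300672 0.19384441] [[-4.0e-04  1.0e+00 -1.8e-03]
 [ 1.0e+00  4.0e-04 -1.6e-03]
 [-1.6e-03 -1.8e-03 -1.0e+00]] 0.012257733795003044 [-0.95909547  0.10147694 -2.93301356]
```

View pics/w7.png

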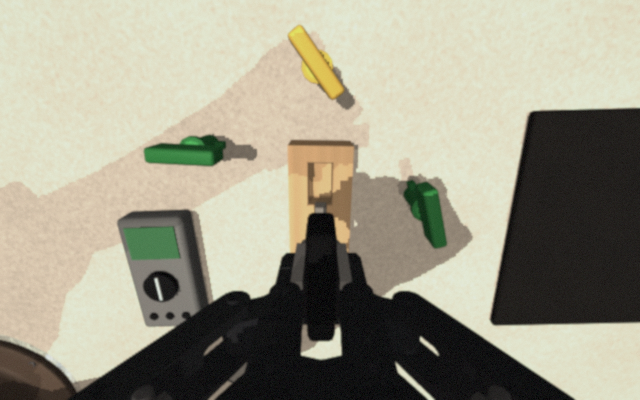

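View pics/s7c.png

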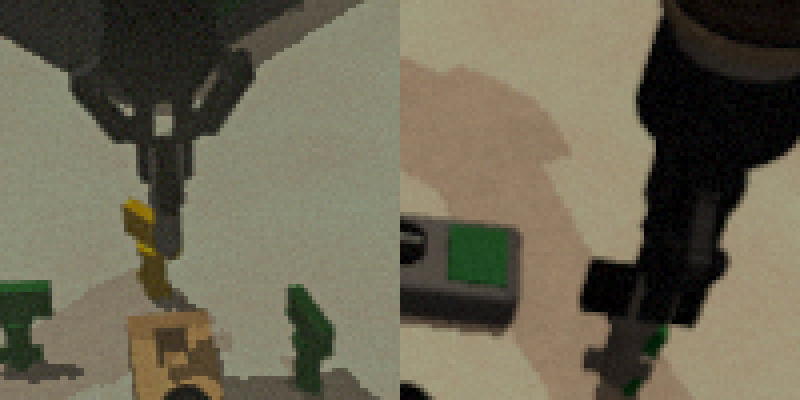

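```bash
python3 - <<'E'
from h import *
c=viewer.camera_info('wrist');H=np.array(c['hand_eye']);K,_,_=cam('wrist',read_state())
im=cv2.imread('pics/w7.png'); cv2.imwrite('pics/w7c.png',cv2.resize(im[190:350,260:380],None,fx=5,fy=3.75*1,interpolation=3))
def t(uv,z):
    d=H[:3,:3]@np.linalg.inv(K)@np.array([*uv,1.]);o=H[:3,3];return (o+d*(z-o[2])/d[2]).round(4)
print('near end top',t((320,340),-.0244)); print('far end bottom/top',t((320,213),.0056),t((320,213),-.0244))
M=np.linalg.inv(H)
for x0 in(-.006,-.003,0,.003):
  for p in([x0+.03,0,-.0244],[x0+.03,0,.0056],[x0-.03,0,-.0244],[x0+.018,0,.0606-.02],[x0+.018,0,.0606-.008]):
    q=K@(M@np.array([*p,1]))[:3];print(x0,p,(q[:2]/q[2]).round(1))
E
```

```text
near end top [-0.0311  0.0008 -0.0244]
far end bottom/top [0.0244 0.0007 0.0056] [ 0.0364  0.0008 -0.0244]
-0.006 [0.024, 0, -0.0244] [318.2 239.5]
-0.006 [0.024, 0, 0.0056] [318.8 213.8]
-0.006 [-0.036, 0, -0.0244] [318.5 347.7]
-0.006 [0.011999999999999999, 0, 0.0406] [319.2 210.8]
-0.006 [0.011999999999999999, 0, 0.0526] [319.3 204.5]
-0.003 [0.027, 0, -0.0244] [318.2 233.3]
-0.003 [0.027, 0, 0.0056] [318.7 208.5]
-0.003 [-0.033, 0, -0.0244] [318.5 343. ]
-0.003 [0.015, 0, 0.0406] [319.2 206.5]
-0.003 [0.015, 0, 0.0526] [319.3 200.4]
0 [0.03, 0, -0.0244] [318.2 226.9]
0 [0.03, 0, 0.0056] [318.7 203.1]
0 [-0.03, 0, -0.0244] [318.5 338.2]
0 [0.018, 0, 0.0406] [319.2 202.2]
0 [0.018, 0, 0.0526] [319.3 196.3]
0.003 [0.033, 0, -0.0244] [318.2 220.5]
0.003 [0.033, 0, 0.0056] [318.7 197.7]
0.003 [-0.027, 0, -0.0244] [318.5 333.3]
0.003 [0.020999999999999998, 0, 0.0406] [319.2 197.8]
0.003 [0.020999999999999998, 0, 0.0526] [319.3 192.1]
```

View pics/w7c.png

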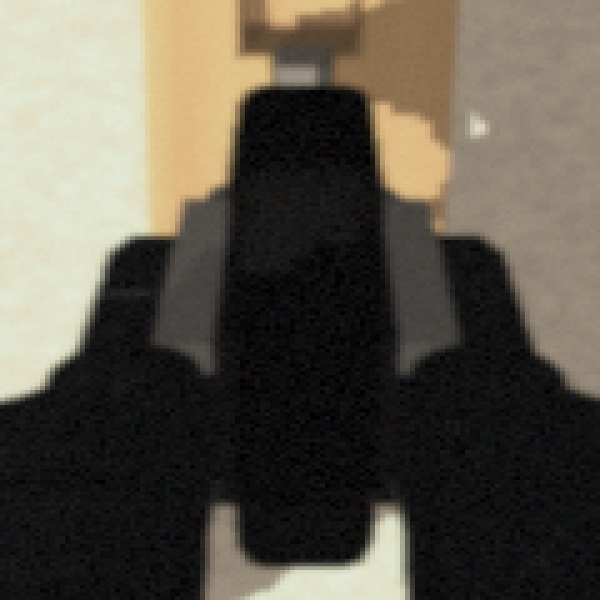

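Key held: about 3 mm towards −x in the tool frame, upright. Now to the valve, stopping about 3 cm short so the wrist camera can see the slot.

Emit:
move_arm(
  commands=[
    [[-1.5, 0.4, -0.1, 0, 5], [-4, 1.0, -0.2, 0, 5], [-7, 1.8, -0.4, 0, 5], [-10, 2.5, -0.6, 0, 5], [-13, 3.3, -0.8, 0, 5], [-16, 4.0, -1.0, 0, 5], [-19, 4.8, -1.2, 0, 5], [-22, 5.6, -1.4, 0, 5], [-24, 6.1, -1.5, 0, 5]],
  ],
)

```text
time: 6.05
ee_pos: [0.5468, 0.1088, 0.2099]
eef_rot: [[0.003, 1.0, -0.001], [1.0, -0.003, -0.002], [-0.002, -0.001, -1.0]]
wrist_force: [0.9, 0.2, -2.3]
opening: 0.012
```

Emit:
move_arm(
  commands=[
    [[-3, 0.7, 0, -1.5, 5], [-6, 1.5, 0, -3, 5], [-9, 2.3, 0, -5, 5], [-12, 3.0, 0, -7, 5], [-15, 3.8, 0, -9, 5], [-18, 4.5, 0, -10.7, 5], [-20.5, 5.1, 0, -11.7, 5], [-21.9, 5.5, 0, -11.7, 5], [-21.9, 5.5, 0, -11.7, 5], [-21.9, 5.5, 0, -11.7, 5]],
  ],
)

```text
time: 6.88
ee_pos: [0.6007, -0.1072, 0.2093]
eef_rot: [[-0.2, 0.98, -0.002], [0.98, 0.2, -0.0], [0.0, -0.002, -1.0]]
wrist_force: [0.8, 0.7, -2.4]
opening: 0.0122
```

```bash
python3 - <<'E'
from h import *
for i in range(4): s,im=grab('wrist','w8'); print(s['ee_pos'],s['qd'].round(1)[[0,2]])
print(s['eef_rot'].round(4),s['joint_positions'].round(1),s['opening'])
cv2.imwrite('pics/w8c.png',cv2.resize(im[40:240,220:420,::-1],(800,800),interpolation=3)[:600])
s,im=grab('scene','a8')
E
```

```text
[ 0.60068109 -0.10718269  0.20926898] [-2.1 -1.7]
[ 0.60081205 -0.10551423  0.20935998] [-1.5 -0.9]
[ 0.60099147 -0.10464806  0.2095327 ] [-0.9 -0.2]
[ 0.60116779 -0.10421077  0.20972726] [-0.5 -0.1]
[[-2.044e-01  9.789e-01 -1.100e-03]
 [ 9.789e-01  2.044e-01  8.000e-04]
 [ 1.000e-03 -9.000e-04 -1.000e+00]] [-11.8  24.1  23.4  96.3 -10.6  61.9  26.6] 0.012280190497842187
```

View pics/w8.png

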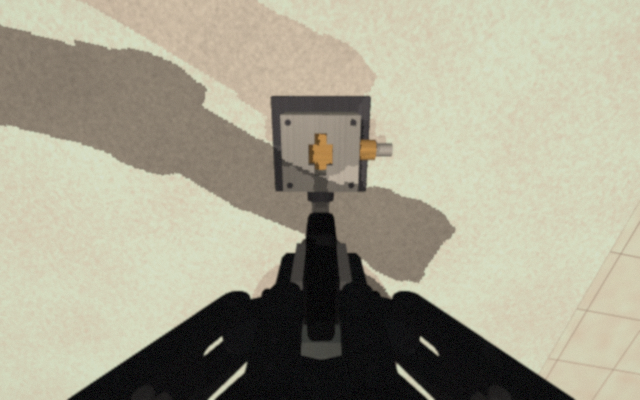

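View pics/w8c.png

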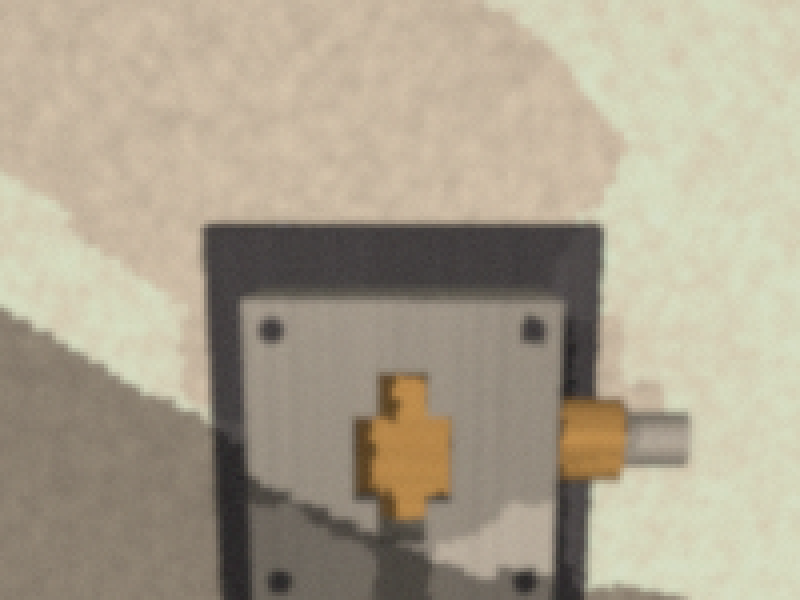

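View pics/a8.png

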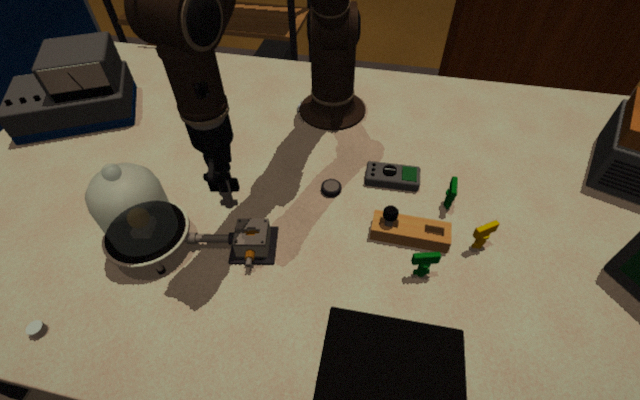

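```bash
python3 - <<'E'
from h import *
c=viewer.camera_info('wrist');H=np.array(c['hand_eye']);K,_,_=cam('wrist',read_state())
def t(uv,z):
    d=H[:3,:3]@np.linalg.inv(K)@np.array([*uv,1.]);o=H[:3,3];return (o+d*(z-o[2])/d[2]).round(4)
u=lambda x,y:((x+.5)/4-.5+220,(y+.5)/4-.5+40)
z=.2097-.06
P=[t(u(*p),z) for p in((271,330),(533,331),(525,582),(279,582))]
print(P,np.mean(P,0)); e=(P[1]-P[0]);print('ang of top screw row vs tool y deg',np.degrees(np.arctan2(e[0],e[1])))
e=(P[0]-P[3]);print('L',np.degrees(np.arctan2(-e[1],e[0])));e=(P[1]-P[2]);print('R',np.degrees(np.arctan2(-e[1],e[0])))
print('slot top',t(u(403,374),z),'face top corners',t(u(241,297),z),t(u(566,297),z),'hole l/r',t(u(356,455),z),t(u(451,455),z))
im=cv2.imread('pics/w8.png'); cv2.imwrite('pics/w8k.png',cv2.resize(im[170:350,250:390],None,fx=4.2,fy=3.3,interpolation=3))
print(read_state()['ee_pos'])
E
```

```text
[array([ 0.0592, -0.0306,  0.1497]), array([0.059 , 0.0314, 0.1497]), array([-0.0029,  0.0316,  0.1497]), array([-0.003 , -0.0307,  0.1497])] [0.028075 0.000425 0.1497  ]
ang of top screw row vs tool y deg -0.1848244541214944
L -0.09211532178134046
R 0.18512303759299173
slot top [0.0489 0.0007 0.1497] face top corners [ 0.0667 -0.0374  0.1497] [0.0668 0.0389 0.1497] hole l/r [ 0.0294 -0.0108  0.1497] [0.0294 0.0124 0.1497]
[ 0.60138644 -0.10411458  0.21008157]
```

View pics/w8k.png

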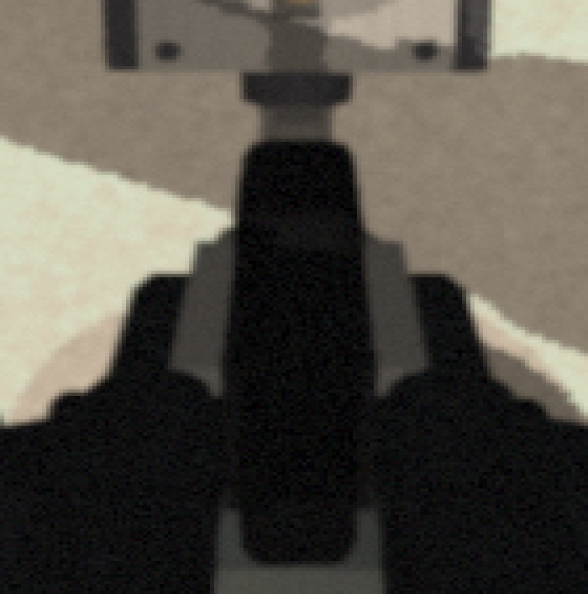

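The slot is in the tool frame at x=+28 mm, y=+0.4 mm, and its yaw matches within 0.2°. The key is at x≈−3, y≈+0.7 mm. I'll move 31 mm along x and down to about 8 mm above the face, then check.

Emit:
move_arm(
  commands=[
    [[1.0, 0, 0, 0, 5], [2.2, 0, 0.5, 0, 5], [3.1, 0, 1.8, 0, 5], [3.1, 0, 3.5, 0, 5], [3.1, 0, 5.2, 0, 5], [3.1, 0, 6.7, 0, 5], [3.1, 0, 7.7, 0, 5], [3.1, 0, 8.0, 0, 5], [3.1, 0, 8.0, 0, 5], [3.1, 0, 8.0, 0, 5]],
  ],
)

```text
time: 7.97
ee_pos: [0.5956, -0.0747, 0.1308]
eef_rot: [[-0.203, 0.979, 0.001], [0.979, 0.203, 0.0], [-0.0, 0.001, -1.0]]
wrist_force: [-0.8, -0.7, -1.9]
opening: 0.0122
```

```bash
python3 - <<'E'
from h import *
s,im=grab('wrist','w9');s,im1=grab('side','s9');s,im2=grab('scene','a9')
print(s['ee_pos'],s['eef_rot'].round(4),s['wrist_force'])
T=np.eye(4);T[:3,:3]=s['eef_rot'];T[:3,3]=s['ee_pos']
for n,i,(r,c) in(('side',im1,(195,320)),('scene',im2,(170,200))):
    cr=cv2.resize(i[r:r+100,c:c+100,::-1],(600,600),interpolation=3)
    cv2.imwrite('pics/%s9c.png'%n,cr)
    C=cam(n)
    for nm,p in(('foot',[.595,-.076,.0686]),('port',[.5958,-.0766,.06]),('footpred',(T@[-.003,0,.0606,1])[:3]),('lug+',(T@[-.003+.018,0,.0466,1])[:3]),('lug-',(T@[-.003-.018,0,.0466,1])[:3])):
        q=proj(p,*C)[0];print(n,nm,q.round(1),((q-[c,r]+.5)*6-.5).round())
E
```

```text
[ 0.59588508 -0.0750985   0.13124965] [[-2.030e-01  9.792e-01  1.600e-03]
 [ 9.792e-01  2.030e-01  0.000e+00]
 [-3.000e-04  1.600e-03 -1.000e+00]] [-0.19776952  0.37880244 -1.40481292]
side foot [366.  245.4] [278. 305.]
side port [366.  247.5] [279. 317.]
side footpred [366.8 245.5] [284. 305.]
side lug+ [364.3 236.7] [269. 253.]
side lug- [370.3 247.9] [305. 320.]
scene foot [250.1 228.5] [303. 354.]
scene port [250.3 231. ] [304. 368.]
scene footpred [248.9 228.4] [296. 353.]
scene lug+ [255.8 224.8] [337. 331.]
scene lug- [240.3 224.7] [244. 331.]
```

View pics/side9c.png

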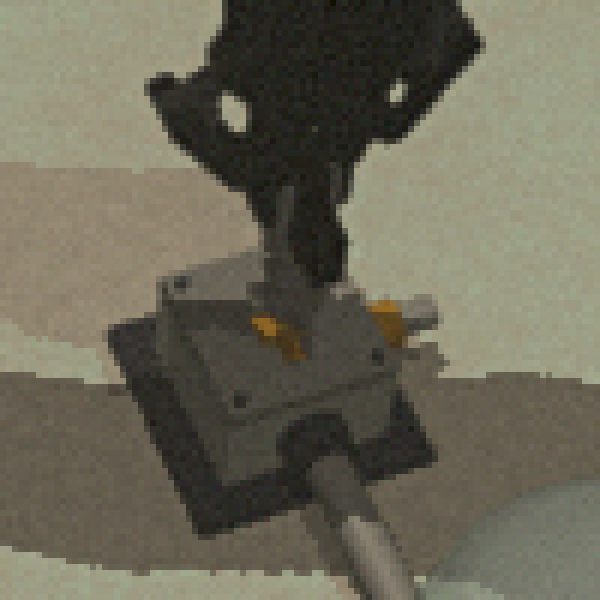

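View pics/scene9c.png

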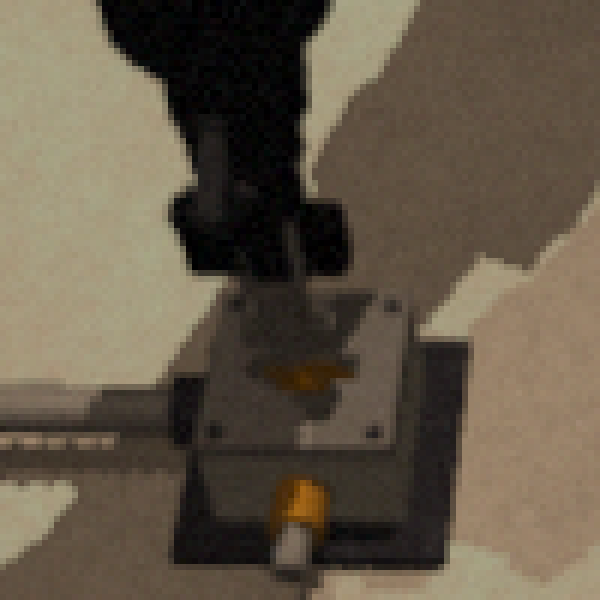

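View pics/w9.png

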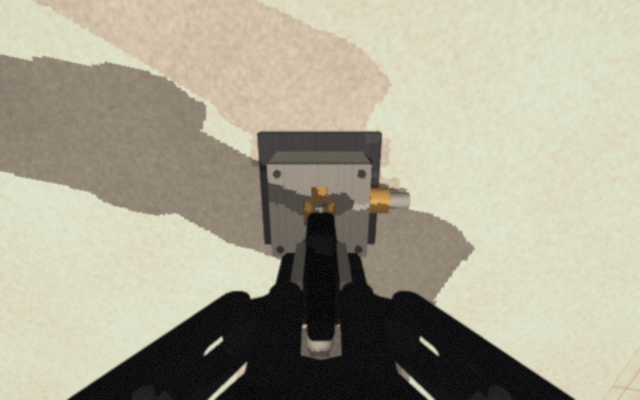

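```bash
cat > ov.py <<'E'
from h import *
import sys
tag=sys.argv[1]; x0=float(sys.argv[2]); h=float(sys.argv[3])
s=read_state();T=np.eye(4);T[:3,:3]=s['eef_rot'];T[:3,3]=s['ee_pos']
print(s['ee_pos'].round(4),s['eef_rot'][:,1].round(4),s['wrist_force'].round(1),s['torque'].round(2),s['opening'].round(4),s['time'])
out=[]
for n,(r,c) in(('side',(195,310)),('scene',(170,200))):
    im=viewer.grab_frame(n)[r:r+100,c:c+100,::-1]
    im=np.clip(255*(im/255.)**.5*1.1,0,255).astype(np.uint8)
    cr=cv2.resize(im,(400,400),interpolation=3); C=cam(n); ov=cr.copy()
    a=np.linspace(0,2*np.pi,40)
    def dr(pts,col,closed=False):
        q=((proj((T@np.c_[pts,np.ones(len(pts))].T)[:3].T,*C)-[c,r]+.5)*4-.5).round().astype(int)
        cv2.polylines(ov,[q.reshape(-1,1,2)],closed,col,1)
    f=h # tool z of foot
    dr(np.c_[x0+.005*np.cos(a),.005*np.sin(a),0*a+f],(0,0,255))
    dr(np.c_[x0+.01*np.cos(a),.01*np.sin(a),0*a+f-.006],(0,0,255))
    for z in(8,20): dr(np.array([[x0+.018,-.004,f-z/1e3],[x0+.018,.004,f-z/1e3],[x0-.018,.004,f-z/1e3],[x0-.018,-.004,f-z/1e3]]),(255,0,0),True)
    for z in(55,85): dr(np.array([[x0+.03,-.007,f-z/1e3],[x0+.03,.007,f-z/1e3],[x0-.03,.007,f-z/1e3],[x0-.03,-.007,f-z/1e3]]),(0,255,0),True)
    out.append(np.vstack([cr[:300] if 0 else cr]));out.append(ov)
img=np.vstack([np.hstack(out[:2]),np.hstack(out[2:])]); cv2.imwrite('pics/ov%s.png'%tag,np.vstack([np.hstack(out[:2])[80:380],np.hstack(out[2:])[90:390]]))
E
python3 ov.py 1 -.003 .0606
```

```text
Traceback (most recent call last):
  File "ov.py", line 5, in <module>
    print(s['ee_pos'].round(4),s['eef_rot'][:,1].round(4),s['wrist_force'].round(1),s['torque'].round(2),s['opening'].round(4),s['time'])
                                                                                                         ^^^^^^^^^^^^^^^^^^
AttributeError: 'float' object has no attribute 'round'
```

```bash
sed -i "s/s\['opening'\].round(4)/s['opening']/" ov.py
python3 ov.py 1 -.003 .0606
```

```text
[ 0.5959 -0.0752  0.1312] [0.9792 0.203  0.0016] [ 0.9 -0.1 -2.1] [-0.    0.04 -0.06] 0.012189099564198292 8.1167
```

View pics/ov1.png

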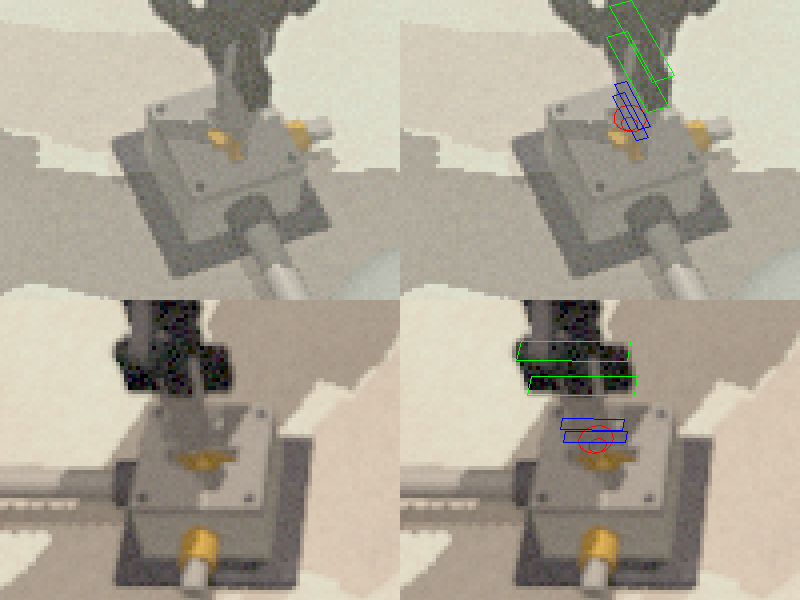

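```bash
python3 - <<'E'
from h import *
s,im=grab('wrist','w10');print(s['ee_pos'])
i=im[150:230,270:370,::-1];i=np.clip(255*(i/255.)**.6*1.1,0,255).astype(np.uint8)
cv2.imwrite('pics/w10c.png',cv2.resize(i,None,fx=8,fy=7.5,interpolation=3))
E
```

```text
[ 0.59569614 -0.07518302  0.13101465]
```

View pics/w10c.png

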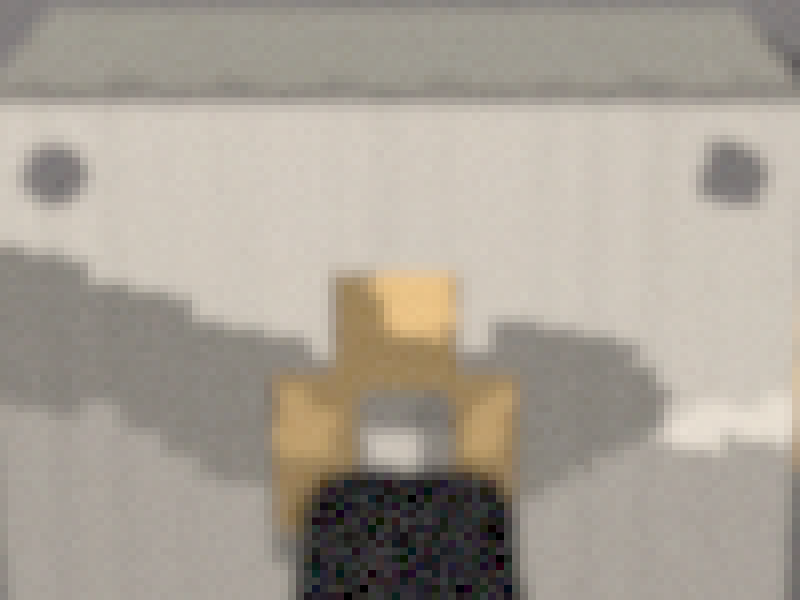

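```bash
python3 - <<'E'
from h import *
c=viewer.camera_info('wrist');H=np.array(c['hand_eye']);K,_,_=cam('wrist',read_state())
def t(x,y,z):
    uv=((x+.5)/8-.5+270,(y+.5)/7.5-.5+150)
    d=H[:3,:3]@np.linalg.inv(K)@np.array([*uv,1.]);o=H[:3,3];return (o+d*(z-o[2])/d[2]).round(4)
for zf in(.070,.072):print('slot end',t(395,270,zf),'l/r',t(333,300,zf),t(457,300,zf),'face edge',t(400,102,zf),'screws',t(55,172,zf),t(732,172,zf),'lobe',t(272,380,zf),t(518,380,zf))
for h in(.0586,.0606,.0626):print(h,'lug bot',t(406,392,h-.008),'lug top',t(406,430,h-.02))
print('lug w',t(360,400,.0526),t(452,400,.0526))
print(read_state()['ee_pos'])
E
```

```text
slot end [ 0.0203 -0.0002  0.07  ] l/r [ 0.0172 -0.006   0.07  ] [0.0172 0.0055 0.07  ] face edge [0.0371 0.0002 0.07  ] screws [ 0.0301 -0.0311  0.07  ] [0.0302 0.0304 0.07  ] lobe [ 0.0088 -0.0118  0.07  ] [0.0088 0.0113 0.07  ]
slot end [ 0.0197 -0.0003  0.072 ] l/r [ 0.0165 -0.0061  0.072 ] [0.0166 0.0055 0.072 ] face edge [0.0366 0.0002 0.072 ] screws [ 0.0296 -0.0314  0.072 ] [0.0297 0.0306 0.072 ] lobe [ 0.0081 -0.0119  0.072 ] [0.0081 0.0114 0.072 ]
0.0586 lug bot [0.0145 0.0008 0.0506] lug top [0.0153 0.0008 0.0386]
0.0606 lug bot [0.0137 0.0008 0.0526] lug top [0.0145 0.0008 0.0406]
0.0626 lug bot [0.013  0.0008 0.0546] lug top [0.0138 0.0008 0.0426]
lug w [ 0.013  -0.0032  0.0526] [0.013  0.0048 0.0526]
[ 0.59555204 -0.07516891  0.13085823]
```

From the wrist crop, the slot centre is at tool x −1.0, y −0.3 mm and the key at x −3.9, y +0.8 mm. Correcting by +3 and −1 mm, then lowering gently into the slot.

Emit:
move_arm(
  commands=[
    [[0.3, -0.1, 0, 0, 5], [0.3, -0.1, 0, 0, 5], [0.3, -0.1, 0.4, 0, 5], [0.3, -0.1, 0.8, 0, 5], [0.3, -0.1, 1.2, 0, 5], [0.3, -0.1, 1.6, 0, 5], [0.3, -0.1, 2.0, 0, 5], [0.3, -0.1, 2.4, 0, 5], [0.3, -0.1, 2.4, 0, 5]],
  ],
)

```text
time: 9.02
ee_pos: [0.5931, -0.0723, 0.1051]
eef_rot: [[-0.203, 0.979, -0.002], [0.979, 0.203, -0.0], [0.0, -0.002, -1.0]]
wrist_force: [0.3, 0.0, -2.7]
opening: 0.0121
```

```bash
python3 ov.py 2 -.0039 .0606; python3 - <<'E'
from h import *
s,im=grab('wrist','w11');print(s['ee_pos'],s['wrist_force'],s['torque'])
i=im[150:350,230:410,::-1];i=np.clip(255*(i/255.)**.6*1.1,0,255).astype(np.uint8)
cv2.imwrite('pics/w11c.png',cv2.resize(i,None,fx=4,fy=3,interpolation=3))
E
```

```text
[ 0.5931 -0.0723  0.1051] [ 0.9792  0.203  -0.0016] [ 0.3  0.  -2.7] [ 0.03 -0.    0.02] 0.012092049015811615 9.0167
[ 0.59356766 -0.07242959  0.10604133] [ 1.69627514  0.49814215 -2.39107101] [ 0.02269674  0.04299349 -0.00302685]
```

View pics/ov2.png

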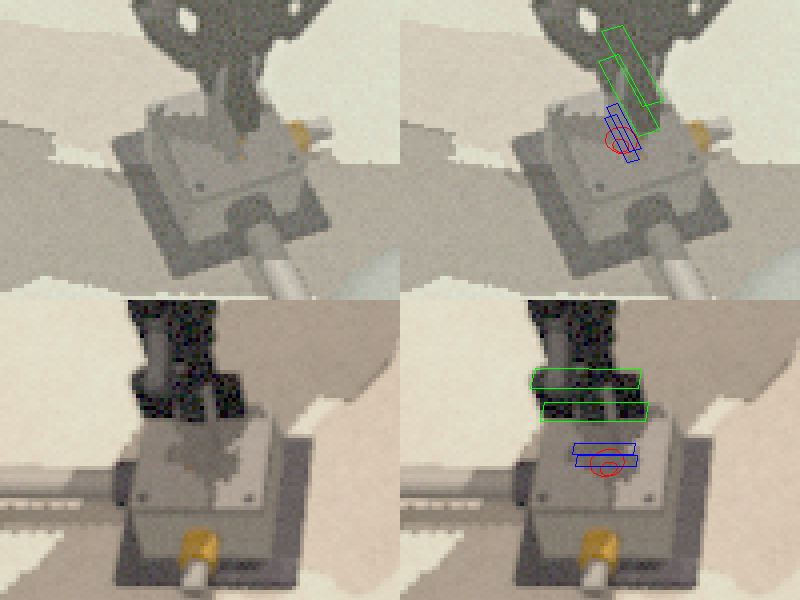

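View pics/w11c.png

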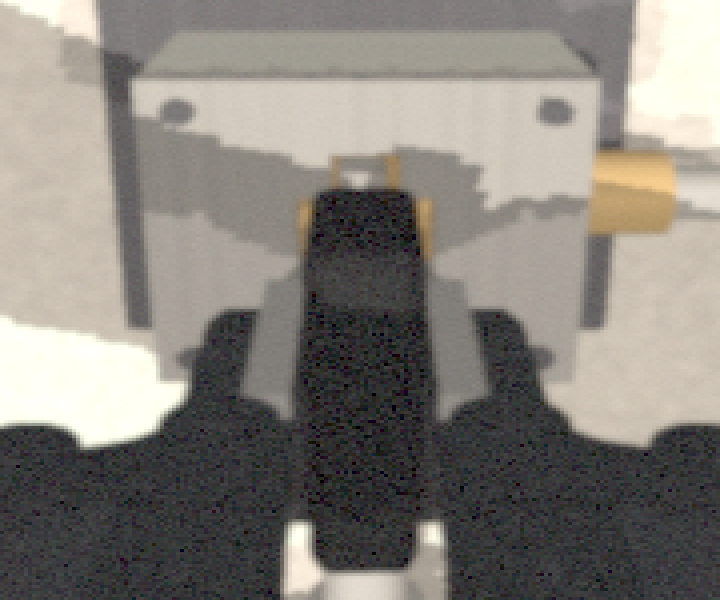

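The lug is visible inside the slot, centred at crop (360,180), with no contact force. Continuing down onto the plunger.

Emit:
move_arm(
  commands=[
    [[0, 0, 0.3, 0, 5], [0, 0, 0.6, 0, 5], [0, 0, 0.9, 0, 5], [0, 0, 1.2, 0, 5], [0, 0, 1.4, 0, 5], [0, 0, 1.4, 0, 5], [0, 0, 1.4, 0, 5]],
  ],
)

```text
time: 9.75
ee_pos: [0.5938, -0.0724, 0.0926]
eef_rot: [[-0.203, 0.979, 0.0], [0.979, 0.203, 0.0], [0.0, 0.0, -1.0]]
wrist_force: [-1.1, -0.5, 3.1]
opening: 0.012
```

```bash
python3 - <<'E'
from h import *
s,im=grab('wrist','w12');s=read_state();print(s['ee_pos'],s['eef_rot'].round(3),s['wrist_force'],s['torque'],s['opening'])
i=im[150:350,230:410,::-1];i=np.clip(255*(i/255.)**.6*1.1,0,255).astype(np.uint8)
cv2.imwrite('pics/w12c.png',cv2.resize(i,None,fx=4,fy=3,interpolation=3))
E
```

```text
[ 0.5938471  -0.0724017   0.09264726] [[-0.203  0.979  0.   ]
 [ 0.979  0.203  0.   ]
 [ 0.     0.    -1.   ]] [-2.03581868  0.38508222  3.42954962] [ 0.04970828  0.32514752 -0.01872481] 0.01206390580572883
```

View pics/w12c.png

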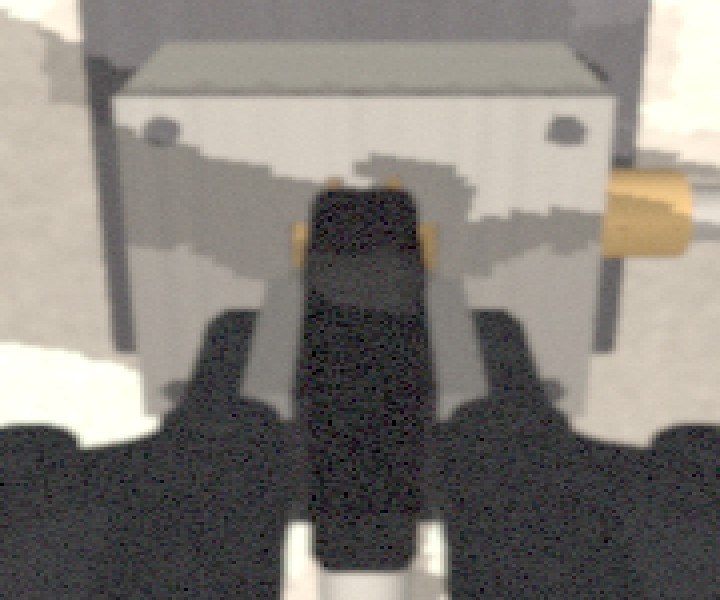

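Emit:
move_arm(
  commands=[
    [[0, 0, 0.2, 0, 5], [0, 0, 0.4, 0, 5], [0, 0, 0.6, 0, 5], [0, 0, 0.8, 0, 5], [0, 0, 0.8, 0, 5], [0, 0, 0.8, 0, 5]],
  ],
)

```text
time: 10.3
ee_pos: [0.5944, -0.0725, 0.0871]
eef_rot: [[-0.203, 0.979, 0.002], [0.979, 0.203, 0.001], [0.001, 0.002, -1.0]]
wrist_force: [-8.3, 1.7, 27.8]
opening: 0.0126
```

The key is at the bottom: Fz is about 30 N net and the foot is at about 0.027. The key axis sits 4 mm behind the TCP, so I'll turn about the key's axis with compensating shifts, easing the push by 1 mm.

Emit:
move_arm(
  commands=[
    [[0, 0.03, -0.1, 5, 5], [-0.01, 0.07, -0.1, 10, 5], [-0.01, 0.1, -0.1, 15, 5], [-0.02, 0.14, -0.1, 20, 5], [-0.04, 0.17, -0.1, 25, 5], [-0.05, 0.2, -0.1, 30, 5], [-0.05, 0.2, -0.1, 30, 5], [-0.05, 0.2, -0.1, 30, 5]],
  ],
)

```text
time: 10.97
ee_pos: [0.597, -0.0728, 0.0873]
eef_rot: [[0.314, 0.949, 0.003], [0.949, -0.314, -0.0], [0.001, 0.003, -1.0]]
wrist_force: [-4.7, 0.3, 18.1]
opening: 0.0122
```

```bash
cat > st.py <<'E'
from h import *
s=read_state();R=s['eef_rot'];p=s['ee_pos']
print('t',s['time'],p.round(4),'yaw y',np.degrees(np.arctan2(R[1,1],R[0,1])).round(1),'tiltz',R[:,2].round(3),'F',s['wrist_force'].round(1),'M',s['torque'].round(2),s['opening'])
k=p+R@np.array([-.004,0.0003,.0606]);print('key est',k.round(4),'err in tool axes mm',(1000*(R.T@(np.array([.5955,-.0765,k[2]])-k))).round(1))
print('force tool',(R.T@s['wrist_force']).round(1))
E
python3 st.py
```

```text
t 10.9667 [ 0.597  -0.0728  0.0873] yaw y -18.3 tiltz [ 0.003 -0.    -1.   ] F [-4.7  0.3 18.1] M [0.03 1.07 0.04] 0.012220496117399561
key est [ 0.5962 -0.0767  0.0267] err in tool axes mm [-0.  -0.7 -0. ]
force tool [ -1.2  -4.5 -18.1]
```

Emit:
move_arm(
  commands=[
    [[0, 0.02, 0, 5, 5], [-0.01, 0.05, 0, 10, 5], [-0.01, 0.07, 0, 15, 5], [-0.02, 0.1, 0, 20, 5], [-0.04, 0.13, 0, 25, 5], [-0.05, 0.16, 0, 30, 5], [-0.05, 0.16, 0, 30, 5]],
  ],
)

```text
time: 11.55
ee_pos: [0.5988, -0.0743, 0.0873]
eef_rot: [[0.75, 0.661, 0.004], [0.661, -0.75, -0.001], [0.002, 0.003, -1.0]]
wrist_force: [-3.1, 0.1, 17.9]
opening: 0.012
```

```bash
python3 st.py; python3 - <<'E'
from h import *
s,im=grab('wrist','w13')
i=im[150:350,230:410,::-1];i=np.clip(255*(i/255.)**.6*1.1,0,255).astype(np.uint8)
cv2.imwrite('pics/w13c.png',cv2.resize(i,None,fx=4,fy=3,interpolation=3))
E
```

```text
t 11.55 [ 0.5988 -0.0743  0.0873] yaw y -48.6 tiltz [ 0.004 -0.001 -1.   ] F [-3.1  0.1 17.9] M [-0.06  0.67  0.12] 0.011956493340805592
key est [ 0.5962 -0.0772  0.0267] err in tool axes mm [-0.1 -1.  -0. ]
force tool [ -2.2  -2.  -17.9]
```

View pics/w13c.png

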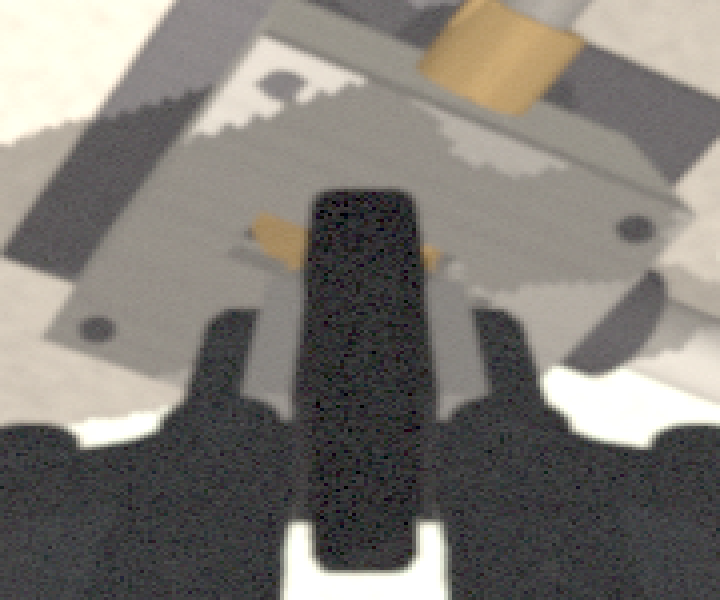

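The key is turning with the gripper and the moment is rising with the return spring (0.12 N m). Going on to the stop.

Emit:
move_arm(
  commands=[
    [[0, 0.01, 0, 5, 5], [-0.01, 0.03, 0, 10, 5], [-0.01, 0.05, 0, 15, 5], [-0.02, 0.07, 0, 20, 5], [-0.04, 0.1, 0, 25, 5], [-0.05, 0.12, 0, 29, 5], [-0.05, 0.12, 0, 31, 5], [-0.05, 0.12, 0, 31, 5], [-0.05, 0.12, 0, 31, 5]],
  ],
)

```text
time: 12.35
ee_pos: [0.5996, -0.0763, 0.0874]
eef_rot: [[0.983, 0.186, 0.005], [0.186, -0.983, -0.002], [0.004, 0.003, -1.0]]
wrist_force: [-1.2, -2.2, 16.9]
opening: 0.0123
```

```bash
python3 st.py; python3 - <<'E'
from h import *
s,im=grab('wrist','w14')
i=im[150:350,230:410,::-1];i=np.clip(255*(i/255.)**.6*1.1,0,255).astype(np.uint8)
cv2.imwrite('pics/w14c.png',cv2.resize(i,None,fx=4,fy=3,interpolation=3))
E
python3 ov.py 3 -.004 .0606
```

```text
t 12.35 [ 0.5996 -0.0763  0.0874] yaw y -79.3 tiltz [ 0.005 -0.002 -1.   ] F [-1.2 -2.2 16.9] M [-0.64  0.31  0.23] 0.012272802635498944
key est [ 0.596  -0.0775  0.0268] err in tool axes mm [-0.3 -1.1 -0. ]
force tool [ -1.5   2.  -16.9]
[ 0.5996 -0.0763  0.0874] [ 0.1857 -0.9826  0.0028] [-0.1 -1.3 15.9] [-0.53  0.29  0.19] 0.012079719726119322 12.4
```

View pics/w14c.png

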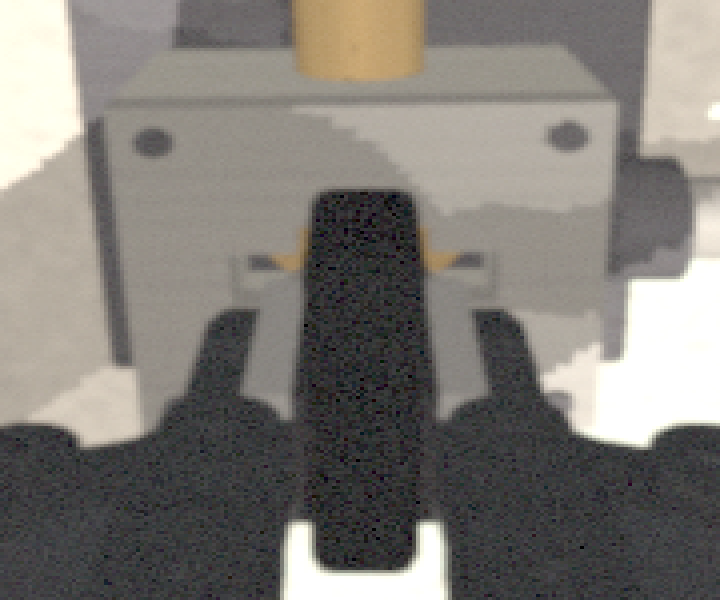

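View pics/ov3.png

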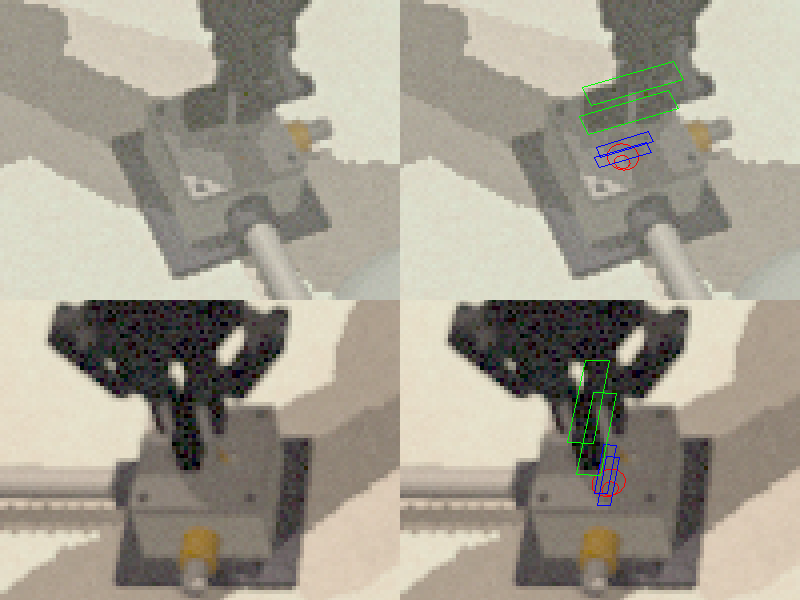

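Turned 91°. The slot shows evenly on both sides of the bar, at crop (235–490, 262), and the push is still about 18 N. Holding briefly for a last check.

Emit:
move_arm(
  commands=[
    [[0, 0, 0, 1, 5], [0, 0, 0, 1, 5], [0, 0, 0, 1, 5], [0, 0, 0, 1, 5], [0, 0, 0, 1, 5]],
  ],
)

```text
time: 12.92
ee_pos: [0.5996, -0.0763, 0.0874]
eef_rot: [[0.986, 0.169, 0.005], [0.169, -0.986, -0.002], [0.004, 0.003, -1.0]]
wrist_force: [-1.3, -2.8, 16.1]
opening: 0.0119
```

```bash
python3 st.py; python3 - <<'E'
from h import *
grab('scene','a15')
E
```

```text
t 12.9167 [ 0.5996 -0.0763  0.0874] yaw y -80.3 tiltz [ 0.005 -0.002 -1.   ] F [-1.3 -2.8 16.1] M [-0.58  0.33  0.32] 0.011881032772048935
key est [ 0.596  -0.0774  0.0268] err in tool axes mm [-0.3 -1.  -0. ]
force tool [ -1.7   2.6 -16.1]
```

View pics/a15.png

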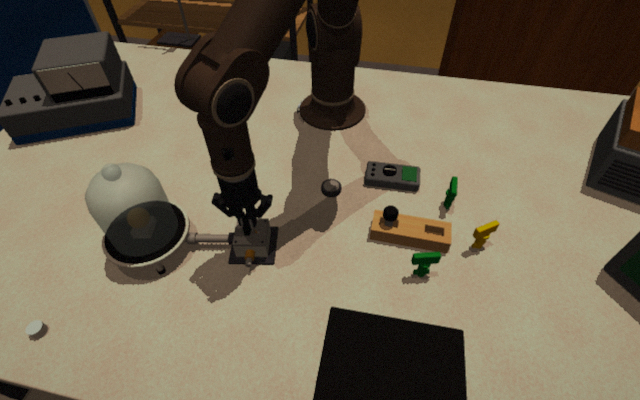

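The last degree raised the moment from 0.2 to 0.32 N m, so the rotor is on its stop. In the scene picture the bystanders and the jar are where they were. Handing in.

```bash
python3 -c "
from h import *
print(job.job_done())"; python3 st.py
```

```text
the job is handed in; nothing more can be done
None
the job is handed in; nothing more can be done
```

I took the black-handled vent key from the rack and put it upright into the valve slot. I pressed it to the bottom, turned it about 92° clockwise to the stop, and handed in with the key still gripped and held there. No verdict was reported, and the plunger and rotor values can't be read directly, so the checks below are inferred.

**Last checks, just before hand-in (12.9 s):**
- **Turn:** the moment about the key rose from about 0.2 to 0.32 N m over the last degree, so the rotor is on its stop.
- **Press:** push was about 18 N. The foot was at about 0.027 m, which is the fully-down height.
- **Position:** the key was about 1 mm from the valve axis and upright.
- **Grip:** the opening was 12 mm on the bar.
- **Surroundings:** in the last scene picture the jar, stopper, meter and weight are where they were at the start.

**What went wrong or disagreed:**
- **First grasp:** it stopped at 20 mm, on the shaft just below the bar. I opened, regripped 9 mm higher and went on.
- **Opening:** it reads 12 mm on a bar given as 14 mm thick. The pictures show the pads on the bar.
- **Position estimates:** the key was about 4 mm off-centre in the grip. Estimates of its position and of the arm's settled pose differed by 1–3 mm, so I corrected by 3 mm from a close wrist picture before inserting. I then turned about the key's own axis.

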